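# Renew the filter in an air sampler's intake head

## Robot

A 7-joint arm with a two-finger parallel gripper is mounted at the origin on the work surface. World frame = base frame: x ahead of the robot, y to its left, z up, the work surface at z = 0. Lengths are in m, angles in degrees, forces in N, time in s.
With the tool pointing down it reaches from about 0.425 to 0.825 m from the base axis. Payload 3.6 kg.
Tool frame: the origin (TCP) lies at the very end of the fingers, on their centre line; the grasp point (between the pads) lies 19 mm behind it; z points along the fingers, y is the line along which they close (so a half turn about z gives the same grasp; the last joint's range is limited). The gripper opens to 85 mm and grips with 20 to 120 N. Pads are 22 mm wide; open, the fingers measure 114 mm over their backs; the gripper's body (76 mm by 85 mm) begins 54 mm behind the grasp point. The pads swing forward as they close: fully open they stand 13 mm farther back than shut.
Start: joints at [-65.289, 35.231, -0.722, 81.555, 0.464, 63.22, -2.315], TCP at [0.287, 0.583, 0.231] pointing down, gripper open.
Joint ranges: [-178.69, 178.69], [-17.37, 117.87], [-77.05, 75.6], [15.02, 138.74], [-78.02, 258.01], [0.78, 113.62], [-162.83, 162.83]. Speed limits (degrees/s): [159.86, 159.86, 180, 180, 180, 180, 180].

## Interface

Orientations are given as a 3x3 rotation matrix whose columns are the frame's x, y, z axes.
In Python, from bench import telemetry, grab_frame, calibration, bot gives the robot as it stands.
- The arm moves only by the tool move_arm, never from a script. Its argument "rows" is a list of rows, each a list of 7 numbers: the shift along the tool's x, y, z each as a share of 0.04 m, from -1 to 1, then the turn, a rotation vector about the tool's x, y, z each as a share of 8 degrees, from -1 to 1, then the gripper command: -1 is shut, 1 is fully open, values between are in proportion. A call has 1 to 12 rows; each row shifts and turns the commanded pose from where the row before left it, along the tool's axes as they then stand; what a row does not reach is not made up. A row lasts 1/8 s, in which the tool goes at most 62.5 mm and 10.7 degrees, less where a joint would pass 70% of its speed; a pose out of reach is approached as far as the arm can. A call with a number of a shift or a turn outside -1 to 1 is refused whole. A call with a gripper value outside its range is refused whole. The fingers move at their own pace and stop on an object; "newtons" is the grip in N (left out, the last holds). Time passes only in rows, so rows that do not move let the fingers close. It gives the time, the measured TCP pose, the force, the opening and the grip force at its end, in the units of the state.
- telemetry.sense(): the state, without advancing time (a new reading comes with each control period).
- grab_frame(name): name is "side" or "top" or "wrist"; returns the picture (400x640x3 uint8, red, green, blue); there is no depth.
- calibration(name): a dict with "camera_matrix" (3x3 intrinsics, pixels), "cam_to_world" (4x4, takes a point from camera to world coordinates). Camera axes: x right, y up, looking along -z (the intrinsics and any distortion apply to the point x, -y, -z); pixel columns grow to the right and rows downward; lengths in m; the calibration is good to about 2 mm. A picture is of the moment at which its call begins: read the wrist's pose just before it. calibration takes no time and is no camera call; for the wrist camera it gives the pose at the moment of the call.
- bot.hand_in(): hands the job in; it is judged then, once.
The state is a dict: "t": time; "qpos": joint angles; "qd": joint speeds; "effort": joint torques, N m; "eef_pos": TCP position; "tool_rot": TCP orientation; "force": force on the tool from outside, world axes, zero at the start; "ft_torque": the same for the moment, N m; "grip_width": finger opening in m; "gripper_force": force on a finger pad.
Only numpy, scipy, OpenCV 4.12 (cv2) and the standard library are available. Lean on these libraries where they do the work, as an engineer would, in place of code of your own. Each camera call takes 0.05 s, during which the arm holds its last target. There are 200 camera calls.

## Task

The intake head of the air sampler stands on the bench for a filter change. Lower the fresh filter spool over the head's upright spindle until it sits fully down on the gasket, then take the intake tube off the sloping draining rack and slide it over the spool onto the head's stub, hole in line with the button, until it is fully home and the spring button has popped out through the hole. Lower both parts by hand, do not let them drop, and do not disturb the bottle, jar or spanner.

Things in the scene. Friction and masses are not known exactly. Their poses are not given: they have to be found in the camera images.
- head: Intake head, fixed: round grey base 140 mm wide, 30 mm high, hose tail to -x (97 mm from the axis); above it on one upright axis an aluminium flange (72 mm wide, top at 38 mm), a round stub (45 mm wide, 38 to 72 mm) and a steel spindle. Origin: on the axis at bench height; z up; x towards the spring button on the stub's side. Its place, side (left or right) and yaw vary.
- spool_seat (a point): Centre of the black rubber gasket (40 mm wide) on top of the stub, 72 mm above the bench, where the spool's underside comes to rest.
- spindle_tip (a point): Tip of the spindle, on the head's axis, 164 mm above the bench. The spindle is 14 mm thick and straight from 72 to 152 mm, then tapers to 6 mm at the tip.
- tube_seat (a point): Centre of the flange's top face, 38 mm above the bench, where the tube's mouth comes to rest.
- button (a joint): Spring button: round-nosed steel pin 10 mm thick in the stub's side, pointing along the head's +x, 56 mm above the bench, standing 6 mm out. 0 = out, 0.0065 = pushed in (m); 0.003 to 0.005 while the tube's wall holds it in (spring 5 to 10 N). The bell mouth pushes it in when the tube is pressed down with 5 to 15 N, more than its weight; it springs out when the hole is over it.
- spool: Fresh filter spool, upright and loose on the bench: white, 80 mm long, two end flanges 42 mm wide and 6 mm thick, between them wound fibre 36 mm wide, through bore of 17 mm; 80 to 160 g. Same either way up. Origin: centre of the underside, z up its axis. A good grip is on the wound part, 53 mm above the underside.
- tube: Loose aluminium tube, 135 mm long, 53 mm outside, 47 mm inside, 170 to 280 g. Open bell mouth below (63 mm outside, 56 inside, narrowing to 47 within 11 mm), grille on top (ceiling 131 mm from the mouth). Origin: centre of the mouth; z from mouth to grille; x towards the hole. At the start it stands on the rack, z leaning 35 degrees from vertical towards the robot, hole facing up the slope.
- tube_hole (a point): Centre of the one hole in the tube's wall (13 mm across), 25 mm from the tube's axis and 18 mm above its mouth. A good grip on the tube is 105 mm from the mouth (30 mm below the grille), jaws closing along the tube's y.
- rack: Steel draining rack, fixed: board 200 mm wide, 140 mm deep, rising 35 degrees away from the robot, middle 66 mm and far edge 106 mm high, with two grey posts (37 mm thick, 75 mm long) square to it, 100 mm apart. The tube stands over the +y post (draw it 80 mm along its z to clear it). Origin: on the bench below the middle; x up-slope, away from the robot. Place, side and yaw vary.
- sample_bottle: Bystander: amber glass bottle, 64 mm in diameter, 150 mm high; origin at the centre of its underside.
- jar: Bystander: jar with screw lid, 72 mm in diameter, 85 mm high; origin at the centre of its underside.
- wrench: Bystander: steel spanner lying flat, 170 mm long, 8 mm thick; origin at the middle of its underside.
Mind the look-alikes: they are no part of the job. What is shaped like the spool but turquoise is not meant. Leave any turquoise look-alike of the tube alone.

How it is judged (in metres and radians):
On the way, in this order (a step that is already met when the one before it is completed fails the run):
1. the filter spool sits fully down on the gasket, on the spindle (horizontal distance between spool and spool_seat below 0.004 m and z of spool in the frame of head below 0.075 m and angle between the z axis of spool and the z axis of head, either way round below 0.07 rad), for 0.2 s.
2. the tube is fully home on the stub over the spool and the button has popped out through its hole (all of step 1 and horizontal distance between tube and tube_seat below 0.004 m and z of tube in the frame of head below 0.0405 m and angle between the z axis of tube and the z axis of head, either way round below 0.07 rad and value of joint button below 0.0015 m), for 0.2 s.
At the end, for the whole second after the job is handed in: Spool on the spindle (within 4 mm of the axis, 4 degrees), at most 3 mm above the gasket; tube over it on the stub (within 4 mm, 4 degrees), mouth at most 2.5 mm above the flange; button out through the hole (pushed in under 1.5 mm); both released and at rest (all of step 2 and linear speed of each of tube, spool below 0.02 m/s); the robot touches nothing.
It fails at once if the spool is let drop down the spindle (faster than 0.5 m/s while on it) (horizontal distance between spool and spool_seat below 0.012 m and z of spool in the frame of head below 0.16 m and linear speed of spool above 0.5 m/s).
It fails at once if the tube is let drop over the spindle (faster than 0.5 m/s while over it) (horizontal distance between tube and spool_seat below 0.012 m and z of tube in the frame of head below 0.16 m and linear speed of tube above 0.5 m/s).
It fails at once if the bottle, jar or spanner is pushed more than 30 mm or tipped (distance of any of sample_bottle, jar, wrench from where it was at the start of the episode above 0.03 m or angle between any of sample_bottle, jar, wrench's own z axis and vertical above 0.35 rad).
It also fails if it takes over 67 s, if anything falls off the work surface, if the arm or the gripper's body presses on something with over 40 N, if the wrist force passes 120 N, or if a joint passes its speed limit or range.

## Working session

There is one attempt and no reset: what is moved stays moved. The work goes in short steps, Python scripts to look and compute and a tool call to move; the robot and the scene stay as the last step left them, time stands still between calls to the robot, and variables do not carry over. Pictures are saved under pics/ and viewed, at most 10 in all, crops included, and the job is handed in when it is done.

Besides the shell and the picture viewer there is one more tool, called after "Call:" in YAML: its name, and indented under it one key for each argument. move_arm: Moves the arm, as the interface text tells. Shift numbers are shares of 0.04 m and turn numbers shares of 8 degrees, none past 1 either way. Its arguments: {"type":"object","properties":{"rows":{"type":"array"},"newtons":{"type":"number"}},"required":["rows"]}

```bash
mkdir -p pics; ls
python3 - <<'E'
from bench import telemetry, grab_frame, calibration
import cv2
import numpy as np
np.set_printoptions(precision=4,suppress=True)
s=telemetry.sense();print({k:s[k] for k in('t','eef_pos','tool_rot','grip_width','force')})
for n in('side','top'):
    c=calibration(n);print(n,c)
    cv2.imwrite(f'pics/{n}0.png',grab_frame(n)[:,:,::-1])
E
```

```text
pics
{'t': 0.0, 'eef_pos': array([0.2869, 0.5824, 0.2301]), 'tool_rot': array([[-0.8971,  0.4419, -0.0011],
       [ 0.4419,  0.897 , -0.0024],
       [-0.0001, -0.0026, -1.    ]]), 'grip_width': 0.08525298702314055, 'force': array([0.239 , 0.5048, 0.0221])}
side {'camera_matrix': array([[499.5408,   0.    , 314.6094],
       [  0.    , 499.5408, 200.426 ],
       [  0.    ,   0.    ,   1.    ]]), 'cam_to_world': array([[ 0.9746,  0.1688, -0.1469,  0.3393],
       [-0.2232,  0.6861, -0.6924, -1.0384],
       [-0.0161,  0.7076,  0.7064,  1.193 ],
       [ 0.    ,  0.    ,  0.    ,  1.    ]])}
top {'camera_matrix': array([[439.8937,   0.    , 315.9624],
       [  0.    , 439.8937, 199.1584],
       [  0.    ,   0.    ,   1.    ]]), 'cam_to_world': array([[ 0.0237,  0.9936, -0.1103,  0.417 ],
       [-0.9996,  0.0221, -0.0158, -0.0208],
       [-0.0133,  0.1106,  0.9938,  1.3514],
       [ 0.    ,  0.    ,  0.    ,  1.    ]])}
```

View pics/side0.png

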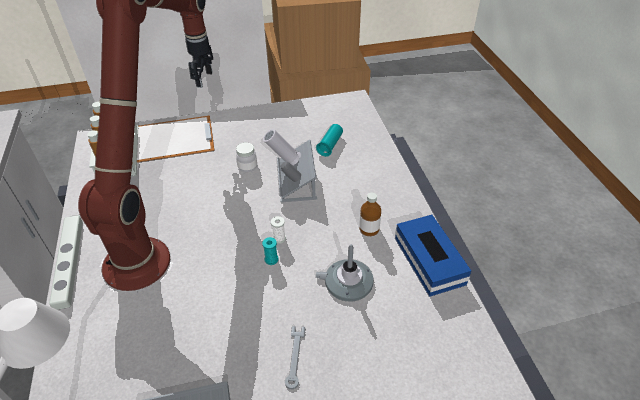

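View pics/top0.png

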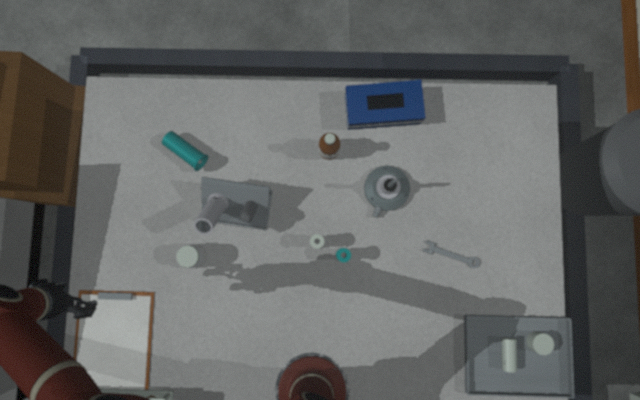

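The side view shows the tube on its rack at (285,145), the white spool at (278,228), the turquoise look-alike at (270,250) and the head at (350,280). The bottle is at (370,215), the jar at (247,155) and the spanner at (295,355). The top view shows the spool at (317,241), the head at (388,188) and the tube's grille at (205,226).

```bash
cat > h.py <<'E'
import numpy as np, cv2
from scipy.spatial.transform import Rotation as R
from bench import telemetry, grab_frame, calibration, bot
np.set_printoptions(precision=4,suppress=True)
F=np.diag([1,-1,-1.])
def ray(c,p):
    K,T=np.array(c['camera_matrix']),np.array(c['cam_to_world'])
    return T[:3,3],T[:3,:3]@F@np.linalg.solve(K,[p[0],p[1],1])
def atz(c,p,z):
    o,d=ray(c,p);return o+d*(z-o[2])/d[2]
def proj(c,P):
    K,T=np.array(c['camera_matrix']),np.array(c['cam_to_world'])
    q=(np.atleast_2d(P)-T[:3,3])@T[:3,:3]@F@K.T
    return q[:,:2]/q[:,2:]
def tri(obs):  # [(c,p),...]
    A=np.zeros((3,3));b=np.zeros(3)
    for c,p in obs:
        o,d=ray(c,p);d=d/np.linalg.norm(d);M=np.eye(3)-np.outer(d,d);A+=M;b+=M@o
    return np.linalg.solve(A,b)
def tile(img,box,w,h):
    x0,y0,x1,y1=box;return cv2.resize(img[y0:y1,x0:x1],(w,h),interpolation=cv2.INTER_CUBIC)
E
python3 - <<'E'
from h import *
t,s=calibration('top'),calibration('side')
print('spool',atz(t,(317,241),.08),'turq',atz(t,(344,255),.08),'base c',atz(t,(387,189),.03), 'hose',atz(t,(375,211),.015))
print('grille',tri([(t,(204,226)),(s,(270,135))]))
for n,p,z in(('bottle',(329,138),.15),('jar',(187,256),.085),('wr1',(430,247),.008),('wr2',(475,262),.008)):print(n,atz(t,p,z))
print('rack corners t',[atz(t,p,z) for p,z in (((204,178),.106),((272,185),.106),((199,221),.026),((267,228),.026))])
a=cv2.imread('pics/side0.png');b=cv2.imread('pics/top0.png')
m=np.vstack([np.hstack([tile(a,(255,115,325,205),266,300),tile(a,(310,240,380,310),266,300),tile(a,(250,205,300,270),266,300)]),
np.hstack([tile(b,(190,165,280,245),266,300),tile(b,(355,155,425,225),266,300),tile(b,(295,225,365,275),266,300)])])
cv2.imwrite('pics/m1.png',m)
E
```

```text
spool [ 0.437  -0.0064  0.08  ] turq [ 0.3989 -0.0847  0.08  ] base c [ 0.5993 -0.2138  0.03  ] hose [ 0.533 -0.18   0.015]
grille [0.4721 0.2963 0.1744]
bottle [ 0.7228 -0.034   0.15  ]
jar [0.3854 0.3651 0.085 ]
wr1 [ 0.4281 -0.3479  0.008 ]
wr2 [ 0.3864 -0.4827  0.008 ]
rack corners t [array([0.6092, 0.3222, 0.106 ]), array([0.5932, 0.1258, 0.106 ]), array([0.4897, 0.3526, 0.026 ]), array([0.4733, 0.1458, 0.026 ])]
```

View pics/m1.png

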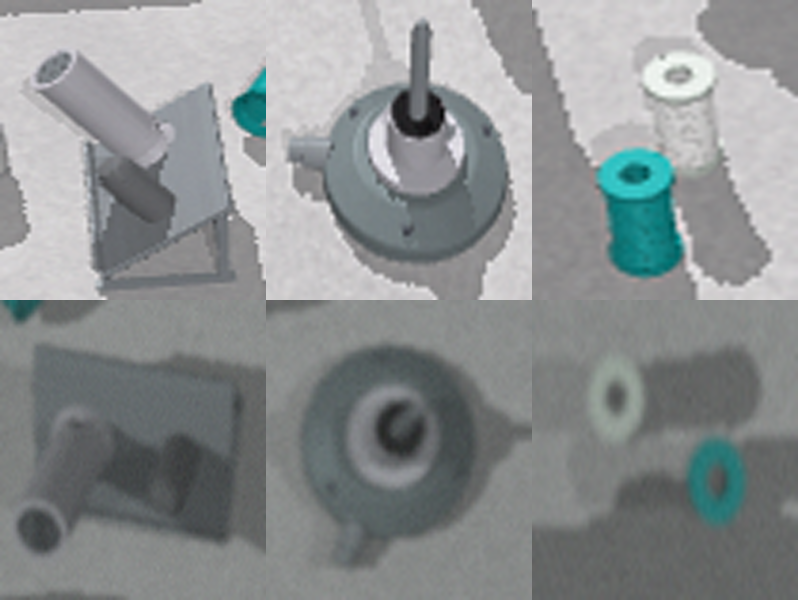

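The mosaic gives a closer look. The tube leans to the lower left with its grille at about top px (204,226), the hose tail is at top px (375,211), and the spindle tip is near side px (351,245). I'll turn and raise the tool first.

Call:
move_arm:
  rows:
    - [0, 0, -0.17, 0, 0, 0.94, 1]
    - [0, 0, -0.17, 0, 0, 0.94, 1]
    - [0, 0, -0.17, 0, 0, 0.94, 1]
    - [0, 0, -0.17, 0, 0, 0.94, 1]
    - [0, 0, -0.17, 0, 0, 0.94, 1]
    - [0, 0, -0.17, 0, 0, 0.94, 1]
    - [0, 0, -0.17, 0, 0, 0.94, 1]
    - [0, 0, -0.17, 0, 0, 0.94, 1]
    - [0, 0, -0.17, 0, 0, 0.94, 1]
    - [0, 0, -0.17, 0, 0, 0.94, 1]
    - [0, 0, -0.17, 0, 0, 0.94, 1]
    - [0, 0, -0.17, 0, 0, 0.94, 1]

```text
t: 1.6
eef_pos: [0.2869, 0.5828, 0.3124]
tool_rot: [[0.449, 0.893, -0.001], [0.893, -0.449, -0.001], [-0.002, -0.0, -1.0]]
force: [-0.1, -0.9, -1.0]
grip_width: 0.0854
gripper_force: 0.0
```

```bash
cat >> h.py <<'E'
def loc(P,s=None):
    s=s or telemetry.sense();return np.array(s['tool_rot']).T@(np.array(P)-s['eef_pos'])
E
python3 - <<'E'
from h import *
s=telemetry.sense();print(s['eef_pos'],s['tool_rot'],s['qpos'])
c=calibration('wrist');print(c['camera_matrix'],s['tool_rot'].T@c['cam_to_world'][:3,:3],loc(c['cam_to_world'][:3,3]))
print(loc([.45,-.006,.31]))
E
```

```text
[0.2869 0.5828 0.3124] [[ 0.4494  0.8933 -0.0009]
 [ 0.8933 -0.4494 -0.0014]
 [-0.0016 -0.0002 -1.    ]] [-78.4145  33.4249  23.5183  74.5647 -13.1714  74.7431 -81.6153]
[[277.0481   0.     320.477 ]
 [  0.     277.0481 200.9293]
 [  0.       0.       1.    ]] [[-0.      0.966   0.2587]
 [ 1.      0.0001 -0.0002]
 [-0.0003  0.2587 -0.966 ]] [ 0.0659 -0.0007 -0.1437]
[-0.4527  0.4103  0.0031]
```

Call:
move_arm:
  rows:
    - [-0.7, 0.64, 0, 0, 0, 0, 1]
    - [-0.7, 0.64, 0, 0, 0, 0, 1]
    - [-0.7, 0.64, 0, 0, 0, 0, 1]
    - [-0.7, 0.64, 0, 0, 0, 0, 1]
    - [-0.7, 0.64, 0, 0, 0, 0, 1]
    - [-0.7, 0.64, 0, 0, 0, 0, 1]
    - [-0.7, 0.64, 0, 0, 0, 0, 1]
    - [-0.7, 0.64, 0, 0, 0, 0, 1]
    - [-0.7, 0.64, 0, 0, 0, 0, 1]
    - [-0.7, 0.64, 0, 0, 0, 0, 1]
    - [-0.7, 0.64, 0, 0, 0, 0, 1]
    - [-0.7, 0.64, 0, 0, 0, 0, 1]

```text
t: 3.1
eef_pos: [0.4124, 0.1441, 0.3127]
tool_rot: [[0.445, 0.895, -0.001], [0.895, -0.445, -0.0], [-0.0, -0.001, -1.0]]
force: [-0.5, -0.1, 0.0]
grip_width: 0.0853
gripper_force: 0.0
```

Call:
move_arm:
  rows:
    - [-0.7, 0.64, 0, 0, 0, 0, 1]
    - [-0.7, 0.64, 0, 0, 0, 0, 1]
    - [-0.7, 0.64, 0, 0, 0, 0, 1]
    - [-0.7, 0.64, 0, 0, 0, 0, 1]
    - [0, 0, 0, 0, 0, 0, 1]
    - [0, 0, 0, 0, 0, 0, 1]

```text
t: 3.85
eef_pos: [0.4539, 0.0003, 0.3125]
tool_rot: [[0.445, 0.895, -0.001], [0.895, -0.445, 0.001], [0.0, -0.001, -1.0]]
force: [-0.4, -0.3, -0.2]
grip_width: 0.085
gripper_force: 0.0
```

Run:
```python
from h import *
import pickle
s=telemetry.sense();c=calibration('wrist');im=grab_frame('wrist')
pickle.dump((s,c,im),open('w1.pkl','wb'))
print(s['eef_pos'],s['qpos'])
print(proj(c,[[.437,-.006,.08],[.399,-.085,.08],[.6,-.214,.03]]))
cv2.imwrite('pics/w1.png',im[:,:,::-1])
```

```text
[0.4539 0.0003 0.3125] [-30.9923  14.9834  36.5874 105.4175 -10.0102  62.8864 -17.166 ]
[[312.2722 185.8015]
 [313.5    244.3517]
 [456.9456 246.5943]]
```

View pics/w1.png

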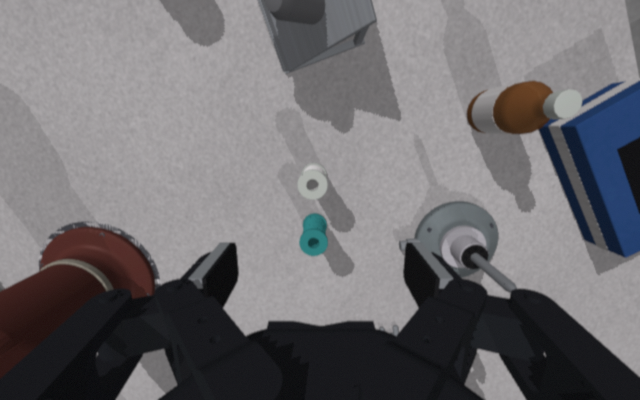

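The wrist view shows the spool ring at (312,184), the turquoise look-alike at (314,240) and the head at (456,240), with the spindle running to about (520,297).

Run:
```python
from h import *
import pickle
s,c,im=pickle.load(open('w1.pkl','rb'))
sub=im[155:210,285:340];m=((sub.min(2)>185)).astype(np.uint8)
n,l,st,ce=cv2.connectedComponentsWithStats(m);print(st,ce+[285,155])
i=1+np.argmax(st[1:,4]);k=(l==i).astype(np.uint8)
cs,h=cv2.findContours(k,cv2.RETR_CCOMP,cv2.CHAIN_APPROX_NONE)
for q,hh in zip(cs,h[0]):
    if len(q)>5:
        e=cv2.fitEllipse(q);p=np.array(e[0])+[285,155];print(e,p,atz(c,p,.08),hh[3])
t=calibration('top');b=cv2.imread('pics/top0.png')
sub=b[228:255,303:332].min(2);print(sub.max())
k=(sub>0.75*sub.max()).astype(np.uint8)
cs,_=cv2.findContours(k,cv2.RETR_EXTERNAL,cv2.CHAIN_APPROX_NONE);q=max(cs,key=len)
e=cv2.fitEllipse(q);p=np.array(e[0])+[303,228];print('top',e,p,atz(t,p,.08))
```

```text
[[   0    0   55   55 2993]
 [  20   11   11    5   32]] [[312.0197 182.1547]
 [310.1562 167.5312]]
((25.05497932434082, 12.683027267456055), (3.281996965408325, 10.812314987182617), 76.7421875) [310.055 167.683] [0.4457 0.0178 0.08  ] -1
153
top ((12.935293197631836, 12.641983985900879), (29.532644271850586, 32.49495315551758), 76.9991455078125) [315.9353 240.642 ] [ 0.438  -0.0033  0.08  ]
```

Run:
```python
from h import *
import pickle
s,c,im=pickle.load(open('w1.pkl','rb'))
print(atz(c,(312.5,184),.08), loc([.437,-.005,.15])/.04)
print(im[184,300:326].tolist()[::2])
```

```text
[ 0.4384 -0.0039  0.08  ] [-0.3178 -0.3085  4.0641]
[[172, 175, 171], [173, 175, 171], [172, 175, 171], [138, 140, 137], [93, 92, 93], [94, 93, 93], [95, 93, 93], [95, 94, 94], [94, 92, 93], [134, 135, 133], [172, 176, 171], [172, 176, 171], [172, 176, 171]]
```

Call:
move_arm:
  rows:
    - [-0.06, -0.06, 0.8, 0, 0, 0, 1]
    - [-0.06, -0.06, 0.8, 0, 0, 0, 1]
    - [-0.06, -0.06, 0.8, 0, 0, 0, 1]
    - [-0.06, -0.06, 0.8, 0, 0, 0, 1]
    - [-0.06, -0.06, 0.8, 0, 0, 0, 1]
    - [0, 0, 0, 0, 0, 0, 1]
    - [0, 0, 0, 0, 0, 0, 1]

```text
t: 4.78
eef_pos: [0.4391, -0.0053, 0.1538]
tool_rot: [[0.444, 0.896, 0.002], [0.896, -0.444, 0.0], [0.001, 0.001, -1.0]]
force: [0.6, -0.0, 0.7]
grip_width: 0.086
gripper_force: 0.0
```

Run:
```python
from h import *
import pickle
s=telemetry.sense();c=calibration('wrist');im=grab_frame('wrist')
pickle.dump((s,c,im),open('w2.pkl','wb'))
p=proj(c,[[.438,-.004,.08]])[0].astype(int);print(s['eef_pos'],p)
x0,y0=p-60
sub=im[y0:y0+120,x0:x0+120]
d=(sub[:,:,1].astype(int)-sub[:,:,0])
big=np.hstack([cv2.resize(sub,(480,480))[:,:,::-1],cv2.resize(((d>=3)*255).astype(np.uint8),(300,480))[:,:,None].repeat(3,2)])
cv2.imwrite('pics/w2.png',big);print(x0,y0)
```

```text
[ 0.4391 -0.0053  0.1538] [319 209]
259 149
```

View pics/w2.png

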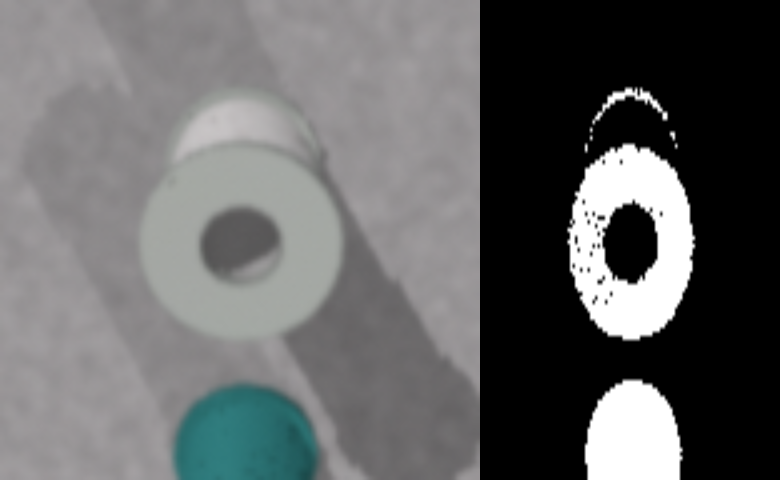

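The close-up shows the white ring centred at crop (241,241), which is image (319,209). That puts the spool at (0.438, -0.004). I'll descend and grip.

Run:
```python
from h import *
import pickle
c=pickle.load(open('w2.pkl','rb'))[1]
P=atz(c,(319.2,209.2),.08);P[2]=.034;print(P,loc(P)/.04)
```

```text
[ 0.438 -0.004  0.034] [ 0.0137 -0.0541  3.0017]
```

Call:
move_arm:
  rows:
    - [0.01, -0.05, 0.75, 0, 0, 0, 1]
    - [0, 0, 0.75, 0, 0, 0, 1]
    - [0, 0, 0.75, 0, 0, 0, 1]
    - [0, 0, 0.75, 0, 0, 0, 1]
    - [0, 0, 0, 0, 0, 0, 1]
    - [0, 0, 0, 0, 0, 0, -1]
    - [0, 0, 0, 0, 0, 0, -1]
    - [0, 0, 0, 0, 0, 0, -1]
    - [0, 0, 0, 0, 0, 0, -1]
    - [0, 0, 0, 0, 0, 0, -1]
    - [0, 0, 0, 0, 0, 0, -1]
    - [0, 0, 0, 0, 0, 0, -1]
  newtons: 35

```text
t: 6.32
eef_pos: [0.4376, -0.0047, 0.0341]
tool_rot: [[0.446, 0.895, 0.003], [0.895, -0.446, 0.0], [0.002, 0.002, -1.0]]
force: [-0.1, -0.9, 6.1]
grip_width: 0.0381
gripper_force: 34.2
```

Call:
move_arm:
  rows:
    - [0, 0, 0, 0, 0, 0, -1]
    - [0, 0, -0.5, 0, 0, 0, -1]
    - [0, 0, -1, 0, 0, 0, -1]
    - [0, 0, -1, 0, 0, 0, -1]
    - [0, 0, -1, 0, 0, 0, -1]
    - [0, 0, -1, 0, 0, 0, -1]
    - [0, 0, -1, 0, 0, 0, -1]
    - [0, 0, 0, 0, 0, 0, -1]
    - [0, 0, 0, 0, 0, 0, -1]

```text
t: 7.45
eef_pos: [0.4354, -0.0043, 0.2523]
tool_rot: [[0.445, 0.895, -0.002], [0.895, -0.445, 0.001], [-0.0, -0.002, -1.0]]
force: [0.3, 0.2, -0.6]
grip_width: 0.0378
gripper_force: 35.3
```

Run:
```python
from h import *
import pickle
s=telemetry.sense();c=calibration('wrist');im=grab_frame('wrist')
pickle.dump((s,c,im),open('w3.pkl','wb'))
print(s['eef_pos'],s['tool_rot'],s['force'],s['grip_width'],s['gripper_force'])
cv2.imwrite('pics/w3.png',im[:,:,::-1])
```

```text
[ 0.4354 -0.0043  0.2523] [[ 0.4454  0.8953 -0.0019]
 [ 0.8953 -0.4454  0.0006]
 [-0.0003 -0.0019 -1.    ]] [ 0.3151  0.1904 -0.6136] 0.037766431108218104 35.337190380575976
```

View pics/w3.png

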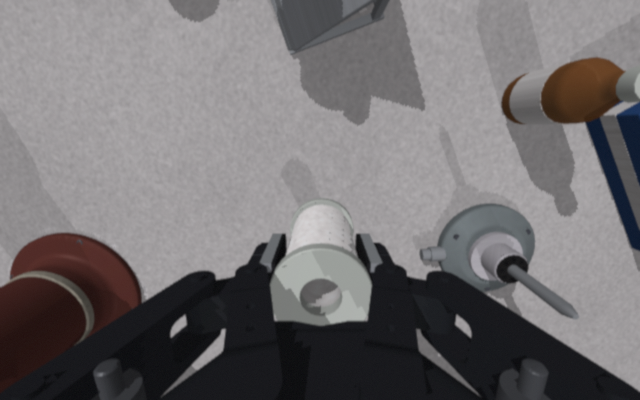

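The spool is in the grip, with its ring at (321,293). The head's gasket is at about (514,268) and the spindle tip at about (575,314).

Run:
```python
from h import *
import pickle
s,c,im=pickle.load(open('w3.pkl','rb'))
print('ring',loc(atz(c,(321,293),s['eef_pos'][2]+.046),s))
print('tip',atz(c,(574,313),.163),'gask',atz(c,(514,268),.072),'base',atz(c,(487,245),.03))
t,sd=calibration('top'),calibration('side')
print('tip side',atz(sd,(350.8,245),.163),'tip top',atz(t,(398.7,178.3),.163))
print('base side',atz(sd,(349.5,281),.03))
print(loc([.6,-.215,.252])/.04)
```

```text
ring [ 0.0015 -0.0004 -0.046 ]
tip [ 0.6072 -0.2121  0.163 ] gask [ 0.6094 -0.2144  0.072 ] base [ 0.604  -0.1967  0.03  ]
tip side [ 0.6099 -0.2165  0.163 ] tip top [ 0.6111 -0.226   0.163 ]
base side [ 0.6051 -0.2371  0.03  ]
[-2.8798  6.0334 -0.0185]
```

Call:
move_arm:
  rows:
    - [-0.47, 0.775, 0, 0, 0, 0, -1]
    - [-0.47, 0.775, 0, 0, 0, 0, -1]
    - [-0.47, 0.775, 0, 0, 0, 0, -1]
    - [-0.47, 0.775, 0, 0, 0, 0, -1]
    - [-0.47, 0.775, 0, 0, 0, 0, -1]
    - [-0.47, 0.775, 0, 0, 0, 0, -1]
    - [-0.47, 0.775, 0, 0, 0, 0, -1]
    - [-0.47, 0.775, 0, 0, 0, 0, -1]
    - [0, 0, 0, 0, 0, 0, -1]
    - [0, 0, 0, 0, 0, 0, -1]

```text
t: 8.75
eef_pos: [0.5907, -0.249, 0.251]
tool_rot: [[0.446, 0.895, -0.003], [0.895, -0.446, 0.002], [0.001, -0.004, -1.0]]
force: [-0.0, 0.8, -1.5]
grip_width: 0.0377
gripper_force: 35.5
```

Run:
```python
from h import *
import pickle
s=telemetry.sense();c=calibration('wrist');im=grab_frame('wrist')
pickle.dump((s,c,im),open('w4.pkl','wb'))
print(s['eef_pos'],s['tool_rot'],s['grip_width'],proj(c,[[.608,-.214,.164]]))
im2=cv2.resize(im[60:340,180:460],(600,600),interpolation=cv2.INTER_CUBIC)
cv2.imwrite('pics/w4.png',im2[:,:,::-1])
```

```text
[ 0.5907 -0.249   0.251 ] [[ 0.4459  0.8951 -0.0034]
 [ 0.8951 -0.4459  0.0024]
 [ 0.0006 -0.0041 -1.    ]] 0.03767068304858949 [[321.5722 160.3565]]
```

View pics/w4.png

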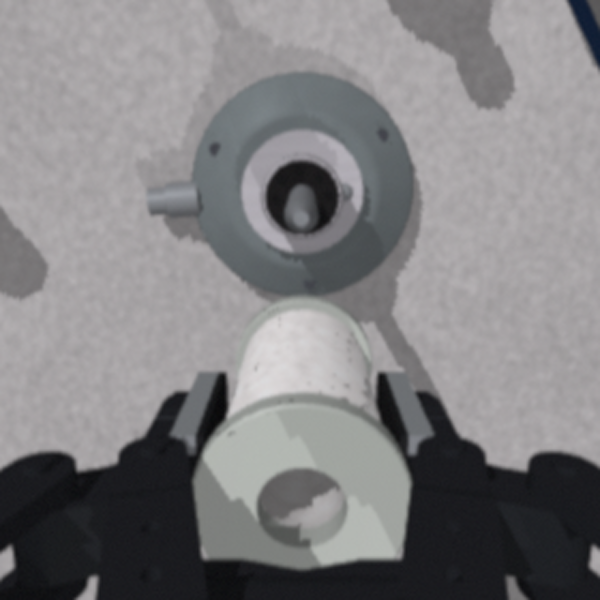

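The view shows the spindle tip at crop (302,220), the gasket at (302,197), the button at (347,192), the hose end at (150,200), the flange ring at (302,190) and the base at (303,184). The spool is held square.

Run:
```python
from h import *
import pickle
s,c,im=pickle.load(open('w4.pkl','rb'))
f=lambda u,v,z:atz(c,(180+u*280/600-.25,60+v*280/600-.25),z)
H=f(302,197,.072);print('tip',f(302,221,.163),'gask',H,'flange',f(302,190.5,.038),'base',f(303,184,.03))
b=f(347,192,.056);h=f(150,200,.015)
for n,p in(('but',b),('hose',h)):
    d=p-f(302,197,.072);print(n,p,np.linalg.norm(d[:2]),np.degrees(np.arctan2(d[1],d[0])))
print('ring',loc(f(302,507,s['eef_pos'][2]+.046),s))
# cross-check wall-ellipse fits: base segmentation
tgt=np.array([*H[:2],.252]);print(loc(tgt,s)/.04)
print('yaw tool y',np.degrees(np.arctan2(s['tool_rot'][1,1],s['tool_rot'][0,1])))
```

```text
tip [ 0.6063 -0.2157  0.163 ] gask [ 0.6067 -0.2142  0.072 ] flange [ 0.6071 -0.2134  0.038 ] base [ 0.609  -0.2107  0.03  ]
but [ 0.63   -0.2242  0.056 ] 0.025295794962477344 -23.258801559577453
hose [ 0.5174 -0.1773  0.015 ] 0.09669905179636175 157.53977796405795
ring [ 0.     -0.0006 -0.046 ]
[ 0.9565 -0.0285 -0.0245]
yaw tool y -26.480649568092495
```

Call:
move_arm:
  rows:
    - [0.46, -0.01, 0, 0, 0, 0, -1]
    - [0.46, 0, 0, 0, 0, 0, -1]
    - [0, 0, 0, 0, 0, 0, -1]
    - [0, 0, 0.5, 0, 0, 0, -1]
    - [0, 0, 0.5, 0, 0, 0, -1]
    - [0, 0, 0.35, 0, 0, 0, -1]
    - [0, 0, 0.25, 0, 0, 0, -1]
    - [0, 0, 0.25, 0, 0, 0, -1]
    - [0, 0, 0, 0, 0, 0, -1]

```text
t: 9.93
eef_pos: [0.6072, -0.2164, 0.1781]
tool_rot: [[0.446, 0.895, -0.001], [0.895, -0.446, 0.001], [-0.0, -0.002, -1.0]]
force: [-0.1, 0.6, -1.9]
grip_width: 0.0381
gripper_force: 35.5
```

Run:
```python
from h import *
import pickle
s=telemetry.sense();c=calibration('wrist');im=grab_frame('wrist')
pickle.dump((s,c,im),open('w5.pkl','wb'))
print(s['eef_pos'],s['tool_rot'],s['force'],loc([.6066,-.2147,.106])/.04)
```

```text
[ 0.6072 -0.2164  0.1781] [[ 0.4457  0.8952 -0.0015]
 [ 0.8952 -0.4457  0.0006]
 [-0.0001 -0.0016 -1.    ]] [-0.1447  0.5959 -1.9117] [ 0.0341 -0.0334  1.816 ]
```

Call:
move_arm:
  rows:
    - [0.02, -0.02, 0.25, 0, 0, 0, -1]
    - [0, 0, 0.3, 0, 0, 0, -1]
    - [0, 0, 0.3, 0, 0, 0, -1]
    - [0, 0, 0.3, 0, 0, 0, -1]
    - [0, 0, 0.3, 0, 0, 0, -1]
    - [0, 0, 0.15, 0, 0, 0, -1]
    - [0, 0, 0.1, 0, 0, 0, -1]
    - [0, 0, 0.05, 0, 0, 0, -1]
    - [0, 0, 0, 0, 0, 0, -1]

```text
t: 11.1
eef_pos: [0.6073, -0.2157, 0.1091]
tool_rot: [[0.446, 0.895, 0.0], [0.895, -0.446, -0.0], [-0.0, 0.0, -1.0]]
force: [0.1, 0.4, -2.3]
grip_width: 0.0381
gripper_force: 35.6
```

Almost seated, so I'll creep down until contact.

Call:
move_arm:
  rows:
    - [0, 0, 0.04, 0, 0, 0, -1]
    - [0, 0, 0.04, 0, 0, 0, -1]
    - [0, 0, 0, 0, 0, 0, -1]

```text
t: 11.48
eef_pos: [0.6074, -0.216, 0.1063]
tool_rot: [[0.446, 0.895, 0.001], [0.895, -0.446, -0.0], [-0.0, 0.001, -1.0]]
force: [-0.6, -0.2, 1.8]
grip_width: 0.0379
gripper_force: 35.6
```

Run:
```python
from h import *
s=telemetry.sense();print(s['eef_pos'],s['force'])
```

```text
[ 0.6074 -0.216   0.1063] [-0.5722 -0.1664  1.7913]
```

Call:
move_arm:
  rows:
    - [0, 0, 0.03, 0, 0, 0, -1]
    - [0, 0, 0, 0, 0, 0, -1]
    - [0, 0, 0, 0, 0, 0, 0.5]
    - [0, 0, 0, 0, 0, 0, 1]
    - [0, 0, 0, 0, 0, 0, 1]
    - [0, 0, 0, 0, 0, 0, 1]
    - [0, 0, -0.3, 0, 0, 0, 1]
    - [0, 0, -0.8, 0, 0, 0, 1]
    - [0, 0, -1, 0, 0, 0, 1]
    - [0, 0, -1, 0, 0, 0, 1]
    - [0, 0, -0.6, 0, 0, 0, 1]
    - [0, 0, 0, 0, 0, 0, 1]

```text
t: 12.98
eef_pos: [0.6082, -0.2167, 0.2556]
tool_rot: [[0.446, 0.895, 0.005], [0.895, -0.446, -0.002], [0.0, 0.006, -1.0]]
force: [-0.7, -0.8, -0.8]
grip_width: 0.0855
gripper_force: 0.0
```

Run:
```python
from h import *
import pickle
s=telemetry.sense();c=calibration('wrist');im=grab_frame('wrist')
pickle.dump((s,c,im),open('w6.pkl','wb'))
print(s['eef_pos'],s['force'],s['qpos'])
p=proj(c,[[.6066,-.2147,.152],[.6066,-.2147,.164],[.6066,-.2147,.03]]);print(p)
im2=cv2.resize(im[60:340,180:460],(500,500),interpolation=cv2.INTER_CUBIC)
sd=grab_frame('side');sd=cv2.resize(sd[230:310,310:390],(300,500),interpolation=cv2.INTER_CUBIC)
cv2.imwrite('pics/w6.png',np.hstack([im2,sd])[:,:,::-1])
```

```text
[ 0.6082 -0.2167  0.2556] [-0.6527 -0.8281 -0.7626] [ -1.4607  36.9897  35.0299  81.3862 -21.8786  68.1055   9.7006]
[[317.9806 199.4622]
 [317.9466 202.9132]
 [318.2065 176.5388]]
```

View pics/w6.png

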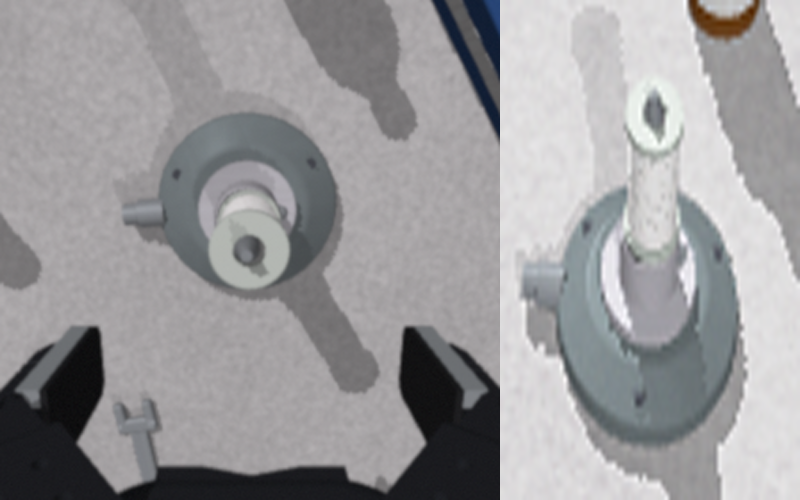

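The spool is seated, with its ring at crop (249,249) and its bottom on the gasket in the side view. The hose end is at crop (123,213). Next I'll refine the head and the rack.

Run:
```python
from h import *
import pickle
s,c,im=pickle.load(open('w6.pkl','rb'))
f=lambda u,v,z:atz(c,(180+u*.56-.22,60+v*.56-.22),z)
H=f(249,249,.152);h=f(123,213,.015);d=H-h
print('spool',H,'hose',h,np.hypot(*d[:2]),np.degrees(np.arctan2(d[1],d[0])))
t,sd=calibration('top'),calibration('side')
C={'far-':((271.2,187.7),(315,178)),'far+':((202.5,177),(310.5,140.5)),'near-':((266.1,229.3),(281.3,197.5)),'grille':((203.9,226.3),(269.7,136))}
P={k:tri([(t,a),(sd,b)]) for k,(a,b) in C.items()}
for k in P:print(k,P[k])
w=P['far+']-P['far-'];print('width',np.linalg.norm(w),'yaw',np.degrees(np.arctan2(w[1],w[0]))-90)
w=P['far-']-P['near-'];print('depth',np.linalg.norm(w),'yaw',np.degrees(np.arctan2(w[1],w[0])))
```

```text
spool [ 0.6077 -0.215   0.152 ] hose [ 0.5165 -0.1766  0.015 ] 0.09901094847903621 -22.81056869425987
far- [0.5876 0.1278 0.1047]
far+ [0.6163 0.3284 0.0992]
near- [0.4736 0.1483 0.0234]
grille [0.4712 0.2979 0.1692]
width 0.2026807063630066 yaw -8.12962408449036
depth 0.14161795741476688 yaw -10.20088610950811
```

Call:
move_arm:
  rows:
    - [0, 0, 0, 0, 0, 0.95, 1]
    - [0, 0, 0, 0, 0, 0.95, 1]
    - [0, 0, -0.2, 0, 0, 0.95, 1]
    - [0, 0, -0.2, 0, 0, 0.95, 1]
    - [0, 0, -0.2, 0, 0, 0.95, 1]
    - [0, 0, -0.2, 0, 0, 0.95, 1]
    - [0, 0, -0.2, 0, 0, 0.95, 1]
    - [0, 0, 0, 0, 0, 0.95, 1]
    - [0, 0, 0, 0, 0, 0.95, 1]
    - [0, 0, 0, 0, 0, 0, 1]

```text
t: 14.32
eef_pos: [0.6068, -0.215, 0.2905]
tool_rot: [[0.996, -0.084, -0.003], [-0.084, -0.996, 0.001], [-0.003, -0.001, -1.0]]
force: [0.4, -0.6, 0.0]
grip_width: 0.0856
gripper_force: 0.0
```

Call:
move_arm:
  rows:
    - [-0.41, -0.9, 0, 0, 0, 0, 1]
    - [-0.41, -0.9, 0, 0, 0, 0, 1]
    - [-0.41, -0.9, 0, 0, 0, 0, 1]
    - [-0.41, -0.9, 0, 0, 0, 0, 1]
    - [-0.41, -0.9, 0, 0, 0, 0, 1]
    - [-0.41, -0.9, 0, 0, 0, 0, 1]
    - [-0.41, -0.9, 0, 0, 0, 0, 1]
    - [-0.41, -0.9, 0, 0, 0, 0, 1]
    - [-0.41, -0.9, 0, 0, 0, 0, 1]
    - [-0.41, -0.9, 0, 0, 0, 0, 1]
    - [-0.41, -0.9, 0, 0, 0, 0, 1]
    - [-0.41, -0.9, 0, 0, 0, 0, 1]

```text
t: 15.82
eef_pos: [0.4468, 0.2327, 0.2919]
tool_rot: [[0.997, -0.082, -0.001], [-0.082, -0.997, -0.001], [-0.001, 0.001, -1.0]]
force: [-0.4, 1.3, -0.1]
grip_width: 0.0852
gripper_force: 0.0
```

Call:
move_arm:
  rows:
    - [-0.41, -0.9, 0, 0, 0, 0, 1]
    - [-0.41, -0.9, 0, 0, 0, 0, 1]
    - [0, 0, 0, 0, 0, 0.46, 1]
    - [0, 0, 0, 0, 0.875, 0, 1]
    - [0, 0, 0, 0, 0.875, 0, 1]
    - [0, 0, 0, 0, 0.875, 0, 1]
    - [0, 0, 0, 0, 0.875, 0, 1]
    - [0, 0, 0, 0, 0.875, 0, 1]
    - [0, 0, 0, 0, 0, 0, 1]
    - [0, 0, 0, 0, 0, 0, 1]

```text
t: 17.08
eef_pos: [0.4218, 0.3059, 0.2929]
tool_rot: [[0.81, -0.149, 0.567], [-0.122, -0.989, -0.085], [0.573, 0.0, -0.819]]
force: [0.5, 0.2, 0.5]
grip_width: 0.0856
gripper_force: 0.0
```

Run:
```python
from h import *
s=telemetry.sense();print(s['eef_pos'],s['tool_rot'],s['qpos'])
G=np.array([.472,.298,.174]);u=np.array([-.567,.085,.819])
print(loc(G+.09*u)/.04)
x=np.array([.819*.989,-.819*.148,.5736]);Rt=np.stack([x,np.cross(-u,x),-u],1)
print(np.degrees(R.from_matrix(s['tool_rot'].T@Rt).as_rotvec())/8)
```

```text
[0.4218 0.3059 0.2929] [[ 0.8104 -0.1485  0.5668]
 [-0.1216 -0.9889 -0.0853]
 [ 0.5731  0.0002 -0.8195]] [-106.1964   29.4845   75.0109  118.3288   -6.4678   28.1921 -133.2617]
[-0.6646  0.0087  0.9148]
[ 0.0021  0.0039 -0.0024]
```

Call:
move_arm:
  rows:
    - [-0.33, 0, 0.45, 0, 0, 0, 1]
    - [-0.33, 0, 0.45, 0, 0, 0, 1]
    - [0, 0, 0, 0, 0, 0, 1]

```text
t: 17.45
eef_pos: [0.4209, 0.3049, 0.2475]
tool_rot: [[0.811, -0.151, 0.566], [-0.123, -0.989, -0.088], [0.573, 0.002, -0.82]]
force: [-0.2, 0.1, 1.5]
grip_width: 0.0857
gripper_force: 0.0
```

Run:
```python
from h import *
import pickle
s=telemetry.sense();c=calibration('wrist');im=grab_frame('wrist')
pickle.dump((s,c,im),open('w7.pkl','wb'))
print(s['eef_pos'],s['tool_rot'],s['qpos'])
G=np.array([.472,.298,.174]);u=np.array([-.567,.085,.819])
print(proj(c,[G,G-.135*u,G-.03*u]),loc(G-.049*u)/.04)
cv2.imwrite('pics/w7.png',im[:,:,::-1])
```

```text
[0.4209 0.3049 0.2475] [[ 0.8106 -0.151   0.5658]
 [-0.1228 -0.9885 -0.0879]
 [ 0.5726  0.0018 -0.8199]] [-101.6819   32.1929   69.1184  122.2049   -9.2036   21.3768 -133.1671]
[[320.1498 204.0965]
 [319.968  176.9472]
 [320.0943 195.8104]] [-0.0255 -0.009   3.4825]
```

View pics/w7.png

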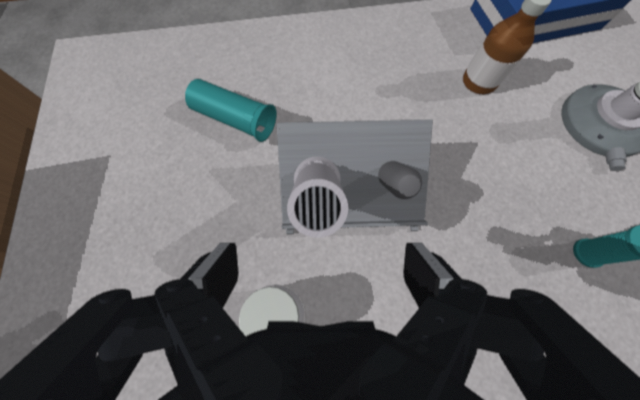

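The grille is at (317,208), the bell end near (317,170), the far board edge runs (279,124) to (432,121), and the jar is at (268,315). I'll compute the corrections.

Run:
```python
from h import *
import pickle
s,c,im=pickle.load(open('w7.pkl','rb'))
g=cv2.GaussianBlur(cv2.cvtColor(im,cv2.COLOR_RGB2GRAY),(3,3),0).astype(float)
# far edge of board: strongest vertical gradient
def edge(us,v0,v1,sgn):
    out=[]
    for u in us:
        d=np.diff(g[v0:v1,u])*sgn;k=np.argmax(d);out.append((u,v0+k+.5))
    out=np.array(out);
    for _ in range(3):
        p=np.polyfit(out[:,0],out[:,1],1);r=abs(np.polyval(p,out[:,0])-out[:,1]);out=out[r<max(.7,r.mean())]
    return p
p=edge(range(285,428,3),112,132,-1)
a,b=[atz(c,(u,np.polyval(p,u)),.106) for u in(280,430)]
w=a-b;print(p,a,b,np.linalg.norm(w),'yaw',np.degrees(np.arctan2(w[1],w[0]))-90)
# grille ring: bright ring
sub=im[170:245,280:355].astype(int);k=((sub.min(2)>150)).astype(np.uint8)
cs,_=cv2.findContours(k,cv2.RETR_EXTERNAL,cv2.CHAIN_APPROX_NONE)
for q in cs:
    if len(q)>60:print(cv2.fitEllipse(q),np.array(cv2.minEnclosingCircle(q)[0])+[280,170],cv2.minEnclosingCircle(q)[1])
h=cv2.HoughCircles(g.astype(np.uint8)[160:250,270:370],cv2.HOUGH_GRADIENT_ALT,1,5,param1=150,param2=.6,minRadius=15,maxRadius=40);print(None if h is None else h+np.array([270,160,0]))
```

```text
[  0.0055 117.3194] [0.6172 0.3277 0.106 ] [0.5873 0.1385 0.106 ] 0.19152700913907977 yaw -8.989062774706667
((37.14691925048828, 45.921226501464844), (69.1250991821289, 73.11951446533203), 89.76966857910156) [317.     222.3125] 42.88771438598633
[[[317.     208.      29.9856]]]
```

Run:
```python
from h import *
import pickle
s,c,im=pickle.load(open('w7.pkl','rb'))
o,d=ray(c,(317,208));lo=loc(o,s);ld=s['tool_rot'].T@d
for z in(.085,.09,.095):
    p=lo+ld*(z-lo[2])/ld[2];print(p,'depth',(z-lo[2])/ld[2],s['eef_pos']+s['tool_rot']@p)
```

```text
[-0.002  -0.0037  0.085 ] depth 0.23847444048995906 [0.468  0.3014 0.1766]
[-0.0034 -0.0038  0.09  ] depth 0.24368608220300292 [0.4696 0.3012 0.1717]
[-0.0049 -0.0038  0.095 ] depth 0.24889772391604678 [0.4713 0.301  0.1668]
```

Call:
move_arm:
  rows:
    - [-0.08, -0.09, 0.5, 0, 0, 0.05, 1]
    - [0, 0, 0.7, 0, 0, 0, 1]
    - [0, 0, 0.7, 0, 0, 0, 1]
    - [0, 0, 0.7, 0, 0, 0, 1]
    - [0, 0, 0.5, 0, 0, 0, 1]
    - [0, 0, 0.37, 0, 0, 0, 1]
    - [0, 0, 0, 0, 0, 0, 1]
    - [0, 0, 0, 0, 0, 0, 1]

```text
t: 18.5
eef_pos: [0.4976, 0.2986, 0.1335]
tool_rot: [[0.808, -0.154, 0.568], [-0.129, -0.988, -0.084], [0.575, -0.005, -0.818]]
force: [-1.2, -0.1, 0.9]
grip_width: 0.0856
gripper_force: 0.0
```

Run:
```python
from h import *
import pickle
s=telemetry.sense();c=calibration('wrist');im=grab_frame('wrist')
pickle.dump((s,c,im),open('w8.pkl','wb'))
print(s['eef_pos'],s['qpos'],s['force'])
g=cv2.cvtColor(im,cv2.COLOR_RGB2GRAY)
h=cv2.HoughCircles(cv2.GaussianBlur(g,(3,3),0),cv2.HOUGH_GRADIENT_ALT,1,20,param1=150,param2=.5,minRadius=40,maxRadius=110);print(h)
o,d=ray(c,(320,200));lo=loc(o,s);print(proj(c,[s['eef_pos']+s['tool_rot']@[0,0,-.049]]))
```

```text
[0.4976 0.2986 0.1335] [ -77.6514   40.8521   46.6583  122.5948  -14.5931    3.9442 -129.4054] [-1.1977 -0.0935  0.8556]
[[[327.     311.      69.9235]
  [312.     226.      50.3724]
  [467.     227.      44.0161]]]
[[322.2519 300.1186]]
```

Call:
move_arm:
  rows:
    - [-0.05, 0.03, 0, 0, 0, 0, 1]
    - [0, 0, 0, 0, 0, 0, -1]
    - [0, 0, 0, 0, 0, 0, -1]
    - [0, 0, 0, 0, 0, 0, -1]
    - [0, 0, 0, 0, 0, 0, -1]
    - [0, 0, 0, 0, 0, 0, -1]
    - [0, 0, 0, 0, 0, 0, -1]
  newtons: 80

```text
t: 19.42
eef_pos: [0.4947, 0.2977, 0.1316]
tool_rot: [[0.809, -0.154, 0.567], [-0.129, -0.988, -0.084], [0.573, -0.005, -0.819]]
force: [-3.9, 0.4, 6.4]
grip_width: 0.0529
gripper_force: 81.9
```

Run:
```python
from h import *
s=telemetry.sense();print(s['eef_pos'],s['qpos'],s['force'],s['ft_torque'],s['grip_width'],s['gripper_force'])
```

```text
[0.4947 0.2977 0.1316] [ -77.7263   40.8564   46.4927  123.0268  -14.6612    3.5833 -129.4529] [-3.8608  0.3942  6.4205] [0.0894 0.6329 0.0211] 0.0528599738665721 81.883943695575
```

Call:
move_arm:
  rows:
    - [0, 0, -0.15, 0, 0, 0, -1]
    - [0, 0, -0.4, 0, 0, 0, -1]
    - [0, 0, -0.5, 0, 0, 0, -1]
    - [0, 0, -0.5, 0, 0, 0, -1]
    - [0, 0, -0.5, 0, 0, 0, -1]
    - [0, 0, -0.5, 0, 0, 0, -1]
    - [0, 0, -0.4, 0, 0, 0, -1]
    - [0, 0, 0, 0, 0, 0, -1]

```text
t: 20.42
eef_pos: [0.4273, 0.3079, 0.2279]
tool_rot: [[0.81, -0.153, 0.567], [-0.128, -0.988, -0.084], [0.573, -0.004, -0.82]]
force: [-0.5, -1.0, -2.5]
grip_width: 0.053
gripper_force: 84.1
```

Run:
```python
from h import *
s=telemetry.sense();print(s['eef_pos'],s['qpos'],s['force'],s['ft_torque'],s['grip_width'],s['gripper_force'])
```

```text
[0.4273 0.3079 0.2279] [ -98.5833   33.6716   65.7697  122.9799  -11.4224   18.3116 -132.2294] [-0.4812 -0.9741 -2.516 ] [0.1071 0.882  0.0163] 0.05297086451790991 84.07779805362225
```

Call:
move_arm:
  rows:
    - [0.43, 0, -0.61, 0, 0, 0, -1]
    - [0.43, 0, -0.61, 0, 0, 0, -1]
    - [0.43, 0, -0.61, 0, 0, 0, -1]
    - [0, 0, 0, 0, -0.7, 0, -1]
    - [0, 0, 0, 0, -0.7, 0, -1]
    - [0, 0, 0, 0, -0.7, 0, -1]
    - [0, 0, 0, 0, -0.7, 0, -1]
    - [0, 0, 0, 0, -0.7, 0, -1]
    - [0, 0, 0, 0, -0.7, 0, -1]
    - [0, 0, 0, 0, -0.175, 0, -1]
    - [0, 0, 0, 0, 0, 0, -1]

```text
t: 21.8
eef_pos: [0.4285, 0.3065, 0.3167]
tool_rot: [[0.988, -0.156, 0.001], [-0.156, -0.988, 0.003], [0.0, -0.003, -1.0]]
force: [-1.0, -0.1, -1.1]
grip_width: 0.0529
gripper_force: 84.3
```

Run:
```python
from h import *
s=telemetry.sense();print(s['eef_pos'],s['tool_rot'],s['qpos'],s['force'],s['ft_torque'])
print(loc([.607,-.215,.31])/.04)
```

```text
[0.4285 0.3065 0.3167] [[ 0.9878 -0.1556  0.0005]
 [-0.1556 -0.9878  0.0028]
 [ 0.0001 -0.0028 -1.    ]] [ -70.6047   25.4938   50.0519   95.1662  -20.8385   69.0414 -114.6916] [-0.9555 -0.1366 -1.1452] [ 0.0305 -0.0583 -0.0117]
[ 6.4351 12.1842  0.1324]
```

Call:
move_arm:
  rows:
    - [0.39, 0.91, 0, 0, 0, 0, -1]
    - [0.39, 0.91, 0, 0, 0, 0, -1]
    - [0.39, 0.91, 0, 0, 0, 0, -1]
    - [0.39, 0.91, 0, 0, 0, 0, -1]
    - [0.39, 0.91, 0, 0, 0, 0, -1]
    - [0.39, 0.91, 0, 0, 0, 0, -1]
    - [0.39, 0.91, 0, 0, 0, 0, -1]
    - [0.39, 0.91, 0, 0, 0, 0, -1]
    - [0.39, 0.91, 0, 0, 0, 0, -1]
    - [0.39, 0.91, 0, 0, 0, 0, -1]
    - [0.39, 0.91, 0, 0, 0, 0, -1]
    - [0.39, 0.91, 0, 0, 0, 0, -1]

```text
t: 23.3
eef_pos: [0.5462, -0.1531, 0.3152]
tool_rot: [[0.988, -0.152, 0.0], [-0.152, -0.988, 0.004], [-0.0, -0.004, -1.0]]
force: [0.3, -0.1, -1.8]
grip_width: 0.0528
gripper_force: 84.4
```

Call:
move_arm:
  rows:
    - [0.39, 0.91, 0, 0, 0, 0, -1]
    - [0, 0, 0, 0, 0, 0.86, -1]
    - [0, 0, 0, 0, 0, 0.86, -1]
    - [0, 0, 0, 0, 0, 0, -1]
    - [0, 0, 0, 0, 0, 0, -1]

```text
t: 23.92
eef_pos: [0.5558, -0.1908, 0.3153]
tool_rot: [[0.924, -0.382, 0.0], [-0.382, -0.924, 0.004], [-0.001, -0.004, -1.0]]
force: [-0.3, -0.3, -1.9]
grip_width: 0.0528
gripper_force: 84.6
```

Run:
```python
from h import *
import pickle
s=telemetry.sense();c=calibration('wrist');im=grab_frame('wrist')
pickle.dump((s,c,im),open('w9.pkl','wb'))
R0=s['tool_rot'];print(s['eef_pos'],R0,s['qpos'],s['force'],s['ft_torque'],'yaw',np.degrees(np.arctan2(R0[1,0],R0[0,0])))
q=lambda l:proj(c,[s['eef_pos']+R0@np.array(l)])[0]
print('grille',q([0,0,-.049]),'hole',q([.0265,0,.068]),'mouth',q([.0315,0,.086]),'spool top',proj(c,[[.607,-.215,.152]]))
g=cv2.GaussianBlur(cv2.cvtColor(im,cv2.COLOR_RGB2GRAY),(3,3),0)
print(cv2.HoughCircles(g,cv2.HOUGH_GRADIENT_ALT,1,20,param1=150,param2=.5,minRadius=8,maxRadius=110))
cv2.imwrite('pics/w9.png',im[:,:,::-1])
```

```text
[ 0.5558 -0.1908  0.3153] [[ 0.9242 -0.382   0.0003]
 [-0.382  -0.9242  0.004 ]
 [-0.0013 -0.0039 -1.    ]] [-12.6879  32.7635  51.6882  85.687  -26.371   74.3986 -70.7101] [-0.324  -0.2875 -1.9174] [ 0.0462 -0.045   0.0233] yaw -22.45582638959399
grille [321.8243 298.3093] hole [321.1854 177.8994] mouth [321.1399 168.106 ] spool top [[324.1831 134.4357]]
[[[324.     133.      22.4566]
  [324.     133.      46.1649]
  [324.     292.      63.3924]
  [160.     105.      26.0519]
  [272.     274.      20.3182]
  [185.     108.      21.8368]
  [124.      99.      15.5697]
  [ 18.     218.      21.5955]
  [546.     308.      18.2015]
  [177.     223.      17.1934]
  [198.      30.      13.9891]
  [427.      74.      14.8724]
  [517.     196.      12.0014]]]
```

View pics/w9.png

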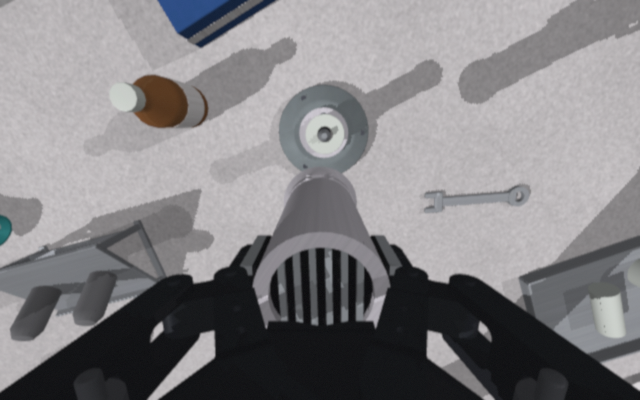

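The view shows the spool ring at (324,133), the bell mouth arc top at (321,168), the grille at about (322,292), and the tube hanging straight. I'll check the hole's direction numerically.

Run:
```python
from h import *
import pickle
s,c,im=pickle.load(open('w9.pkl','rb'))
H=atz(c,(324,133),.152);print(H)
R0=s['tool_rot'];q=lambda l:proj(c,[s['eef_pos']+R0@np.array(l)])[0]
for a in(-20,-10,0,10,20):
    t=np.radians(a);print(a,q([.0265*np.cos(t),.0265*np.sin(t),.068]))
g=cv2.cvtColor(im,cv2.COLOR_RGB2GRAY)
for v in range(168,192,1):print(v,g[v,292:352:2])
```

```text
[ 0.6085 -0.2154  0.152 ]
-20 [309.4937 179.9351]
-10 [315.2411 178.413 ]
0 [321.1854 177.8994]
10 [327.1291 178.4129]
20 [332.8748 179.9348]
168 [170 169 157 134 125 122 104 108 125 127 123 121 119 118 117 119 121 124
 125 125 123 122 119 118 117 115 113 114 122 162]
169 [171 169 165 150 127 126 122 122 127 125 121 118 116 117 117 118 121 122
 125 127 126 125 122 118 117 116 115 118 152 178]
170 [172 168 167 164 138 129 130 128 127 125 119 116 117 117 119 118 119 121
 123 127 127 128 126 119 117 116 120 136 177 184]
171 [172 167 169 168 151 134 131 129 127 122 117 115 116 119 119 119 120 120
 123 125 128 129 129 125 118 118 138 164 187 183]
172 [174 168 169 166 149 137 131 129 126 120 115 115 118 120 121 121 122 119
 120 123 127 128 131 129 122 130 164 179 187 183]
173 [183 169 165 159 141 135 131 131 124 116 115 118 120 122 123 122 123 117
 116 121 128 128 131 131 126 144 179 183 184 184]
174 [188 173 160 147 138 134 127 137 129 113 117 123 127 127 130 126 122 113
 111 121 129 128 131 132 130 143 178 183 183 185]
175 [189 178 154 140 136 131 127 150 150 121 126 131 134 134 136 131 
[... 1389 characters left out ...]
 98 100 101 102
 102 103 103 104 105 105 106 114 122 121 130 130]
187 [143 136 125 100  93  91  92  92  94  95  95  95  95  97  98 101 101 102
 102 103 104 103 105 104 106 109 119 122 128 130]
188 [141 137 112  97  94  92  91  91  95  95  94  95  95  96  98 101 102 102
 103 104 104 104 104 104 106 108 113 123 127 129]
189 [144 129 104  97  93  92  92  92  94  95  97  95  96  97  99 100 102 102
 103 104 104 105 104 105 106 108 109 119 126 129]
190 [147 116 102  95  92  92  92  93  95  95  96  96  96  97  99 101 101 102
 102 103 104 104 103 105 105 107 109 113 127 129]
191 [142 108  99  95  92  92  91  94  94  97  96  95  95  96  99 101 102 103
 103 104 104 105 105 104 107 106 109 111 125 129]
```

Run:
```python
from h import *
import pickle
s,c,im=pickle.load(open('w9.pkl','rb'))
R0=s['tool_rot'];q=lambda l:proj(c,[s['eef_pos']+R0@np.array(l)])[0]
g=cv2.cvtColor(im,cv2.COLOR_RGB2GRAY)
for x in(-.004,-.002,0,.002):
  for zo in(0,-.004):
    print(x,zo,'front top edge',q([x+.0265,0,-.049+zo])[1],'bell front',q([x+.0315,0,.086+zo])[1],'ring w',[q([x,k*.0265,-.049+zo]).round(1) for k in(-1,1)],'rear',q([x-.0265,0,-.049+zo])[1])
print('col top',[(v,int(g[v,322])) for v in range(224,262)])
print('bell col',[(v,int(g[v,321]),int(g[v,312]),int(g[v,330])) for v in range(150,182)])
for v in(285,292,298):print('row',v,[(u,int(g[v,u])) for u in list(range(246,276,2))+list(range(370,398,2))])
```

```text
-0.004 0 front top edge 245.03524725291743 bell front 172.8767047806794 ring w [array([254.6, 307.2]), array([389. , 307.2])] rear 361.9996510890981
-0.004 -0.004 front top edge 249.67359131477255 bell front 173.65949387288714 ring w [array([252.2, 313.8]), array([391.5, 313.8])] rear 370.0982810996456
-0.002 0 front top edge 240.00526282939498 bell front 170.49670907510261 ring w [array([254.3, 302.8]), array([389.3, 302.8])] rear 358.08955479040907
-0.002 -0.004 front top edge 244.46978687740557 bell front 171.24079173665686 ring w [array([251.9, 309.2]), array([391.9, 309.3])] rear 366.0904430553216
0 0 front top edge 234.92394361362452 bell front 168.1060311391785 ring w [array([254. , 298.3]), array([389.7, 298.3])] rear 354.14430647936814
0 -0.004 front top edge 239.2107688689243 bell front 168.8110485368986 ring w [array([251.5, 304.7]), array([392.2, 304.7])] rear 362.04532232779115
0.002 0 front top edge 229.79049970933795 bell front 165.70459889292164 ring w [array([253.7, 293.8]), array([390. , 293.8])] rear 350.16342998736997
0.002 -0.004 front top edge 233.8956538594518 
[... 1591 characters left out ...]
4, 23), (396, 22)]
row 292 [(246, 21), (248, 23), (250, 21), (252, 21), (254, 42), (256, 129), (258, 140), (260, 140), (262, 139), (264, 140), (266, 141), (268, 118), (270, 48), (272, 15), (274, 14), (370, 19), (372, 68), (374, 102), (376, 119), (378, 118), (380, 118), (382, 119), (384, 117), (386, 67), (388, 21), (390, 23), (392, 23), (394, 21), (396, 23)]
row 298 [(246, 21), (248, 23), (250, 21), (252, 23), (254, 22), (256, 47), (258, 128), (260, 155), (262, 174), (264, 186), (266, 178), (268, 120), (270, 75), (272, 22), (274, 15), (370, 51), (372, 131), (374, 136), (376, 170), (378, 184), (380, 189), (382, 189), (384, 127), (386, 26), (388, 20), (390, 21), (392, 21), (394, 21), (396, 21)]
```

Call:
move_arm:
  rows:
    - [0.7, 0.03, 0, 0, 0, 0, -1]
    - [0.69, 0.03, 0, 0, 0, 0, -1]
    - [0, 0, 0, 0, 0, 0, -1]
    - [0, 0, 0.4, 0, 0, 0, -1]
    - [0, 0, 0.4, 0, 0, 0, -1]
    - [0, 0, 0.4, 0, 0, 0, -1]
    - [0, 0, 0.3, 0, 0, 0, -1]
    - [0, 0, 0.3, 0, 0, 0, -1]
    - [0, 0, 0.2, 0, 0, 0, -1]
    - [0, 0, 0, 0, 0, 0, -1]

```text
t: 25.22
eef_pos: [0.606, -0.2149, 0.2348]
tool_rot: [[0.923, -0.385, -0.001], [-0.385, -0.923, 0.004], [-0.002, -0.004, -1.0]]
force: [-0.1, 1.0, -2.5]
grip_width: 0.0526
gripper_force: 84.6
```

Run:
```python
from h import *
s=telemetry.sense();print(s['eef_pos'],s['qpos'],s['force'],s['ft_torque'],s['grip_width'])
print(loc([.6077,-.215,.121])/.04-np.array([.0015,0,0])/.04)
```

```text
[ 0.606  -0.2149  0.2348] [ -7.4401  41.4446  47.8813  83.3682 -31.8417  69.4431 -68.0262] [-0.09    1.0353 -2.4791] [0.0123 0.0013 0.0027] 0.05260985853259528
[ 0.0088 -0.003   2.8441]
```

Call:
move_arm:
  rows:
    - [0, 0, 0.3, 0, 0, 0, -1]
    - [0, 0, 0.3, 0, 0, 0, -1]
    - [0, 0, 0.3, 0, 0, 0, -1]
    - [0, 0, 0.3, 0, 0, 0, -1]
    - [0, 0, 0.3, 0, 0, 0, -1]
    - [0, 0, 0.2, 0, 0, 0, -1]
    - [0, 0, 0, 0, 0, 0, -1]

```text
t: 26.1
eef_pos: [0.6059, -0.2146, 0.1666]
tool_rot: [[0.923, -0.385, -0.001], [-0.385, -0.923, 0.004], [-0.002, -0.004, -1.0]]
force: [-0.1, 0.6, -1.7]
grip_width: 0.053
gripper_force: 84.6
```

Call:
move_arm:
  rows:
    - [0, 0, 0.12, 0, 0, 0, -1]
    - [0, 0, 0.12, 0, 0, 0, -1]
    - [0, 0, 0, 0, 0, 0, -1]

```text
t: 26.48
eef_pos: [0.6061, -0.2146, 0.1574]
tool_rot: [[0.923, -0.385, -0.0], [-0.385, -0.923, 0.004], [-0.002, -0.004, -1.0]]
force: [0.6, -0.3, -1.5]
grip_width: 0.053
gripper_force: 84.6
```

Call:
move_arm:
  rows:
    - [0, 0, 0.1, 0, 0, 0, -1]
    - [0, 0, 0.1, 0, 0, 0, -1]
    - [0, 0, 0, 0, 0, 0, -1]

```text
t: 26.85
eef_pos: [0.606, -0.2147, 0.1494]
tool_rot: [[0.923, -0.385, -0.0], [-0.385, -0.923, 0.004], [-0.002, -0.004, -1.0]]
force: [-0.4, 0.0, -2.2]
grip_width: 0.053
gripper_force: 84.6
```

Call:
move_arm:
  rows:
    - [0, 0, 0.1, 0, 0, 0, -1]
    - [0, 0, 0, 0, 0, 0, -1]

```text
t: 27.1
eef_pos: [0.606, -0.2147, 0.1455]
tool_rot: [[0.923, -0.385, -0.0], [-0.385, -0.923, 0.004], [-0.002, -0.004, -1.0]]
force: [0.0, -0.5, -1.3]
grip_width: 0.0529
gripper_force: 84.7
```

Call:
move_arm:
  rows:
    - [0, 0, 0.1, 0, 0, 0, -1]
    - [0, 0, 0, 0, 0, 0, -1]

```text
t: 27.35
eef_pos: [0.6055, -0.2149, 0.1413]
tool_rot: [[0.923, -0.385, -0.001], [-0.385, -0.923, 0.004], [-0.002, -0.003, -1.0]]
force: [-1.6, -0.1, -2.5]
grip_width: 0.0529
gripper_force: 84.7
```

Call:
move_arm:
  rows:
    - [0, 0, 0.08, 0, 0, 0, -1]
    - [0, 0, 0, 0, 0, 0, -1]

```text
t: 27.6
eef_pos: [0.6059, -0.2153, 0.1394]
tool_rot: [[0.923, -0.385, 0.0], [-0.385, -0.923, 0.003], [-0.001, -0.003, -1.0]]
force: [-3.0, 0.2, 3.5]
grip_width: 0.0528
gripper_force: 85.1
```

Call:
move_arm:
  rows:
    - [-0.015, 0, 0.08, 0, 0, 0, -1]
    - [0, 0, 0, 0, 0, 0, -1]

```text
t: 27.85
eef_pos: [0.6057, -0.2154, 0.1366]
tool_rot: [[0.923, -0.385, 0.002], [-0.385, -0.923, 0.003], [0.001, -0.003, -1.0]]
force: [-2.7, -0.8, 5.8]
grip_width: 0.0526
gripper_force: 85.3
```

Call:
move_arm:
  rows:
    - [0, 0, 0.08, 0, 0, 0, -1]
    - [0, 0, 0, 0, 0, 0, -1]

```text
t: 28.1
eef_pos: [0.6059, -0.2155, 0.1343]
tool_rot: [[0.923, -0.385, 0.002], [-0.385, -0.923, 0.003], [0.001, -0.003, -1.0]]
force: [-3.4, -0.2, 9.0]
grip_width: 0.0529
gripper_force: 85.6
```

Call:
move_arm:
  rows:
    - [-0.015, 0, 0.08, 0, 0, 0, -1]
    - [0, 0, 0, 0, 0, 0, -1]
    - [0, 0, 0.08, 0, 0, 0, -1]
    - [0, 0, 0, 0, 0, 0, -1]

```text
t: 28.6
eef_pos: [0.605, -0.2141, 0.1246]
tool_rot: [[0.923, -0.385, -0.001], [-0.385, -0.923, 0.004], [-0.002, -0.003, -1.0]]
force: [-0.6, -1.8, -2.3]
grip_width: 0.0526
gripper_force: 84.9
```

Run:
```python
from h import *
s=telemetry.sense();print(s['eef_pos'],s['tool_rot'].T@s['force'],s['ft_torque'],s['gripper_force'])
```

```text
[ 0.605  -0.2141  0.1246] [0.1959 1.9185 2.2776] [-0.4842  0.3822 -0.0176] 84.92653872817755
```

Call:
move_arm:
  rows:
    - [0, 0, 0.05, 0, 0, 0, -1]
    - [0, 0, 0, 0, 0, 0, -1]

```text
t: 28.85
eef_pos: [0.6051, -0.2142, 0.1236]
tool_rot: [[0.923, -0.385, 0.0], [-0.385, -0.923, 0.004], [-0.001, -0.004, -1.0]]
force: [-0.6, -0.7, -0.6]
grip_width: 0.053
gripper_force: 85.0
```

Call:
move_arm:
  rows:
    - [0, 0, 0.05, 0, 0, 0, -1]
    - [0, 0, 0, 0, 0, 0, -1]

```text
t: 29.1
eef_pos: [0.6053, -0.2143, 0.1235]
tool_rot: [[0.923, -0.385, 0.002], [-0.385, -0.923, 0.004], [-0.0, -0.005, -1.0]]
force: [-3.8, 0.4, 7.6]
grip_width: 0.0527
gripper_force: 85.7
```

Call:
move_arm:
  rows:
    - [0, 0, -0.03, 0, 0, 0.35, -1]
    - [0, 0, 0, 0, 0, 0.35, -1]
    - [0, 0, 0, 0, 0, 0, -1]

```text
t: 29.48
eef_pos: [0.6054, -0.2147, 0.1235]
tool_rot: [[0.881, -0.473, 0.001], [-0.473, -0.881, 0.003], [-0.0, -0.003, -1.0]]
force: [-2.4, -1.5, 2.5]
grip_width: 0.0527
gripper_force: 85.2
```

```bash
cat > y.py <<'E'
from h import *
s=telemetry.sense();R0=s['tool_rot'];print(s['eef_pos'],R0.T@s['force'],s['ft_torque'],'yaw',np.degrees(np.arctan2(R0[1,0],R0[0,0])))
E
python3 y.py
```

```text
[ 0.6054 -0.2147  0.1235] [-1.3755  2.4757 -2.4874] [-0.4798  0.5212 -0.0763] yaw -28.207916995602236
```

Call:
move_arm:
  rows:
    - [0, 0, 0, 0, 0, -0.5, -1]
    - [0, 0, 0, 0, 0, -0.5, -1]
    - [0, 0, 0, 0, 0, -0.4, -1]
    - [0, 0, 0, 0, 0, 0, -1]

```text
t: 29.98
eef_pos: [0.6046, -0.2155, 0.1236]
tool_rot: [[0.956, -0.294, 0.0], [-0.294, -0.956, 0.002], [-0.0, -0.002, -1.0]]
force: [-3.4, -1.6, 3.9]
grip_width: 0.0527
gripper_force: 85.3
```

```bash
python3 y.py
```

```text
[ 0.6046 -0.2155  0.1236] [-2.8175  2.5454 -3.9095] [-0.7751  0.9153 -0.0855] yaw -17.10494420127768
```

Call:
move_arm:
  rows:
    - [0, 0, -0.02, 0, 0, 0.2, -1]
    - [0, 0, 0, 0, 0, 0, -1]

```text
t: 30.22
eef_pos: [0.6052, -0.2148, 0.1236]
tool_rot: [[0.947, -0.32, 0.0], [-0.32, -0.947, 0.002], [-0.0, -0.002, -1.0]]
force: [-1.5, -3.0, 0.6]
grip_width: 0.053
gripper_force: 85.0
```

```bash
python3 y.py
```

```text
[ 0.6052 -0.2148  0.1236] [-0.4493  3.3254 -0.5902] [-0.9962  0.6259 -0.0856] yaw -18.67922664325785
```

Call:
move_arm:
  rows:
    - [0, 0, 0, 0, 0, 0.18, -1]
    - [0, 0, 0, 0, 0, 0, -1]

```text
t: 30.48
eef_pos: [0.6052, -0.2144, 0.1237]
tool_rot: [[0.939, -0.344, 0.0], [-0.344, -0.939, 0.003], [-0.001, -0.003, -1.0]]
force: [-1.8, -3.4, 0.0]
grip_width: 0.0526
gripper_force: 84.9
```

```bash
python3 y.py
```

```text
[ 0.6052 -0.2144  0.1237] [-0.5058  3.8409 -0.0578] [-1.0415  0.5223 -0.0158] yaw -20.0936282495323
```

Call:
move_arm:
  rows:
    - [0, 0, 0, 0, 0, 0.18, -1]
    - [0, 0, 0, 0, 0, 0, -1]

```text
t: 30.72
eef_pos: [0.6051, -0.2143, 0.1237]
tool_rot: [[0.93, -0.367, 0.0], [-0.367, -0.93, 0.004], [-0.001, -0.004, -1.0]]
force: [-0.7, -2.8, -1.1]
grip_width: 0.0531
gripper_force: 84.9
```

```bash
python3 y.py
```

```text
[ 0.6051 -0.2143  0.1237] [0.4306 2.8672 1.0414] [-1.0329  0.4915  0.0134] yaw -21.529133685872065
```

Call:
move_arm:
  rows:
    - [0, 0, 0, 0, 0, 0.18, -1]
    - [0, 0, 0, 0, 0, 0, -1]

```text
t: 30.98
eef_pos: [0.6051, -0.2141, 0.1237]
tool_rot: [[0.921, -0.39, 0.0], [-0.39, -0.921, 0.004], [-0.001, -0.004, -1.0]]
force: [-2.0, -2.8, -0.7]
grip_width: 0.053
gripper_force: 84.9
```

```bash
python3 y.py
```

```text
[ 0.6051 -0.2141  0.1237] [-0.7032  3.3575  0.7259] [-1.0276  0.5072  0.0183] yaw -22.970940345490817
```

Call:
move_arm:
  rows:
    - [0, 0, 0, 0, 0, 0.18, -1]
    - [0, 0, 0, 0, 0, 0, -1]

```text
t: 31.22
eef_pos: [0.6051, -0.214, 0.1237]
tool_rot: [[0.911, -0.413, 0.0], [-0.413, -0.911, 0.004], [-0.002, -0.004, -1.0]]
force: [-2.5, -3.2, -0.7]
grip_width: 0.0526
gripper_force: 84.9
```

```bash
python3 y.py
```

```text
[ 0.6051 -0.214   0.1237] [-0.9805  3.9291  0.6473] [-0.9382  0.5563  0.0212] yaw -24.40963284707985
```

Call:
move_arm:
  rows:
    - [0, 0, 0, 0, 0, 0.18, -1]
    - [0, 0, 0, 0, 0, 0, -1]

```text
t: 31.48
eef_pos: [0.6051, -0.214, 0.1238]
tool_rot: [[0.9, -0.436, 0.0], [-0.436, -0.9, 0.004], [-0.002, -0.004, -1.0]]
force: [-2.8, -2.8, -1.8]
grip_width: 0.0527
gripper_force: 84.9
```

```bash
python3 y.py
```

```text
[ 0.6051 -0.214   0.1238] [-1.269   3.7782  1.7576] [-0.8511  0.6173  0.0044] yaw -25.85127683225653
```

Call:
move_arm:
  rows:
    - [0, 0, 0, 0, 0, -0.36, -1]
    - [0, 0, -0.04, 0, 0, 0, -1]
    - [0, 0, 0, 0, 0, 0, -1]

```text
t: 31.85
eef_pos: [0.605, -0.214, 0.1251]
tool_rot: [[0.921, -0.391, -0.0], [-0.391, -0.921, 0.004], [-0.002, -0.004, -1.0]]
force: [-1.9, -2.3, -3.7]
grip_width: 0.0525
gripper_force: 84.7
```

Call:
move_arm:
  rows:
    - [0, 0, -0.04, 0, 0, 0, -1]
    - [0, 0, 0, 0, 0, 0, -1]

```text
t: 32.1
eef_pos: [0.6049, -0.2139, 0.126]
tool_rot: [[0.921, -0.39, -0.001], [-0.39, -0.921, 0.004], [-0.002, -0.004, -1.0]]
force: [-0.4, -3.3, -10.0]
grip_width: 0.0528
gripper_force: 85.5
```

```bash
python3 y.py
```

```text
[ 0.6049 -0.2139  0.126 ] [0.9597 3.2303 9.9477] [-1.0764  0.25   -0.0396] yaw -22.961438509210854
```

The lift is blocked after about 2 mm, so the button is through the hole. I'll press back down, relax the side force, release and retreat.

Call:
move_arm:
  rows:
    - [0, 0.02, 0.06, 0, 0, 0, -1]
    - [0, 0, 0.06, 0, 0, 0, -1]
    - [0, 0, 0, 0, 0, 0, -1]

```text
t: 32.48
eef_pos: [0.6053, -0.2144, 0.1236]
tool_rot: [[0.921, -0.39, 0.002], [-0.39, -0.921, 0.005], [-0.0, -0.006, -1.0]]
force: [-2.9, -0.7, 3.7]
grip_width: 0.053
gripper_force: 86.6
```

```bash
python3 y.py
```

```text
[ 0.6053 -0.2144  0.1236] [-2.4081  1.7446 -3.7301] [-0.0846  0.8732 -0.0391] yaw -22.926756064626918
```

Call:
move_arm:
  rows:
    - [0, 0, 0, 0, 0, 0, -0.3]
    - [0, 0, 0, 0, 0, 0, 0.5]
    - [0, 0, 0, 0, 0, 0, 1]
    - [0, 0, 0, 0, 0, 0, 1]
    - [0, 0, 0, 0, 0, 0, 1]
    - [0, 0, 0, 0, 0, 0, 1]
    - [0, 0, -0.3, 0, 0, 0, 1]
    - [0, 0, -0.7, 0, 0, 0, 1]
    - [0, 0, -1, 0, 0, 0, 1]
    - [0, 0, -1, 0, 0, 0, 1]
    - [0, 0, -0.8, 0, 0, 0, 1]
    - [0, 0, 0, 0, 0, 0, 1]

```text
t: 33.98
eef_pos: [0.6057, -0.2172, 0.2783]
tool_rot: [[0.921, -0.39, 0.007], [-0.39, -0.921, 0.001], [0.006, -0.003, -1.0]]
force: [-0.8, 0.1, -0.4]
grip_width: 0.0855
gripper_force: 0.0
```

Run:
```python
from h import *
s=telemetry.sense();c=calibration('wrist');im=grab_frame('wrist')
print(s['eef_pos'],s['force'],s['grip_width'])
H=np.array([.6077,-.215,0]);R0=s['tool_rot']
top=H+[0,0,.173];print('pred grille',proj(c,[top]),[proj(c,[top+R0@[a,b,0]])[0].round(1) for a,b in((.0265,0),(0,.0265),(0,-.0265),(-.0265,0))])
g=cv2.GaussianBlur(cv2.cvtColor(im,cv2.COLOR_RGB2GRAY),(3,3),0)
p=proj(c,[top])[0].astype(int);o=p-60
h=cv2.HoughCircles(g[o[1]:o[1]+120,o[0]:o[0]+120],cv2.HOUGH_GRADIENT_ALT,1,5,param1=150,param2=.5,minRadius=20,maxRadius=60)
print(None if h is None else h[0]+[*o,0])
d=atz(c,p,.173)
if h is not None:
    for k in h[0]:print(atz(c,k[:2]+o,.173))
# side camera: tube top centre
sd=calibration('side');print('side pred top/mouth',proj(sd,[top,H+[0,0,.038]]))
```

```text
[ 0.6057 -0.2172  0.2783] [-0.8252  0.1082 -0.3874] 0.08545277468934497
pred grille [[318.4732 198.5916]] [array([318.4, 170.2]), array([347. , 198.6]), array([289.9, 198.6]), array([318.5, 225.5])]
[[317.     199.      27.2787]
 [345.     183.      24.7277]
 [319.     174.      24.4051]]
[ 0.6079 -0.2136  0.173 ]
[ 0.6118 -0.2431  0.173 ]
[ 0.6287 -0.2245  0.173 ]
side pred top/mouth [[349.9667 242.3135]
 [348.3608 272.9885]]
```

```bash
python3 -c "
from bench import bot
print(bot.hand_in())"
```

```text
the job is handed in; nothing more can be done
None
```

I handed the job in with about 33 of the 67 s used. The spool is down on the gasket, and the tube is home over it with the button through its hole: a gentle lift stopped after about 2 mm. Both parts are released, and the hand-in returned no verdict.

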